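# Unstack the parts trays and park the hinge tray

## Robot

A 7-joint arm with a two-finger parallel gripper is mounted at the origin on a cart in front of the work surface, level with it; the furniture and walls round the work are solid. World frame = base frame: x ahead of the robot, y to its left, z up, the work surface at z = 0. Lengths are in m, angles in rad, forces in N, time in s.
With the tool pointing down it reaches from about 0.425 to 0.925 m from the base axis. Payload 6.8 kg.
Tool frame: the origin (TCP) lies between the finger pads; the fingertips stand 14 mm ahead of it and the grasp point (between the pads) lies 5 mm behind it; z points along the fingers, y is the line along which they close (so a half turn about z gives the same grasp; the last joint's range is limited). The gripper opens to 85 mm and grips with 20 to 120 N. Pads are 22 mm wide; open, the fingers measure 114 mm over their backs; the gripper's body (76 mm by 85 mm) begins 54 mm behind the grasp point. The pads swing forward as they close: fully open they stand 13 mm farther back than shut.
Start: joints at [1.215, 0.477, 0.022, 1.555, -0.011, 1.109, -0.083], TCP at [0.166, -0.654, 0.245] pointing down, gripper open.
Joint ranges: [-2.96, 2.96], [-0.34, 2.1], [-1.41, 1.46], [0.24, 2.44], [-1.37, 4.51], [0.17, 1.92], [-2.96, 2.96]. Speed limits (rad/s): [2.39, 2.39, 3.14, 3.14, 3.14, 3.14, 3.14].

## Interface

Orientations are given as a rotation vector (axis times angle).
In Python, from bench import r, eyes, ticket gives the robot as it stands. The module is installed in compiled form; this text tells all that it offers.
- The arm moves only by the tool arm_command, never from a script. Its argument "plan" is text: rows parted by semicolons, each of 4 numbers parted by spaces: the shift along the tool's x, y, z in m, then the turn about the tool's z in degrees. In form: tx ty tz yaw; .... A call has 1 to 20 rows; each row shifts and turns the commanded pose from where the row before left it, along the tool's axes as they then stand; what a row does not reach is not made up. A row lasts 1/8 s, in which the tool goes at most 62.5 mm and 10.7 degrees, less where a joint would pass 70% of its speed; a pose out of reach is approached as far as the arm can. A call is refused whole if a number of a shift passes 0.0625 or a number of a turn 10.7, either way. A call with a gripper value outside its range is refused whole. "hand" is the closure, from -1 (fully open) to 1 (shut), set as the call begins (left out, the last holds). The fingers move at their own pace and stop on an object; "grip_force" is the grip in N (left out, the last holds). Time passes only in rows, so rows that do not move let the fingers close. It gives the time, the measured TCP pose, the force, the opening and the grip force at its end, in the units of the state.
- r.get_obs(): the state, without advancing time (a new reading comes with each control period).
- eyes.grab_frame(name): name is "scene" or "top" or "wrist"; returns (picture, depth): 400x640x3 uint8, red, green, blue; 400x640 float32, m along the optical axis (not along the pixel's ray), 0 where there is no reading.
- eyes.calibration(name): a dict with "fov_y" (degrees; the focal length in pixels is half the picture's height over the tangent of half this angle, whatever the lens; pixels are square), "cx", "cy" (the principal point, pixels), "k1" (the pictures are not rectified: a ray, as slopes to the right and down, at radius r is drawn at 1 + k1 r^2 times it, then the intrinsics apply), "origin" and "attitude" of the camera in the world; the wrist camera has in their place "tool_from_camera" (4x4, takes a point from camera to tool coordinates, whose origin is the TCP and whose axes are the flange's). Camera axes: x right, y up, looking along -z (the intrinsics and any distortion apply to the point x, -y, -z); pixel columns grow to the right and rows downward; lengths in m; the calibration is good to about 2 mm. A picture is of the moment at which its call begins: read the wrist's pose just before it. calibration takes no time and is no camera call.
- ticket.hand_in(): hands the job in; it is judged then, once.
The state is a dict: "clock": time; "joints": joint angles; "qvel": joint speeds; "tau": joint torques, N m; "tcp_pos": TCP position; "orientation": TCP orientation; "contact_force": force on the tool from outside, world axes, zero at the start; "moment": the same for the moment, N m; "grip_width": finger opening in m; "gripper_force": force on a finger pad.
Only numpy, scipy, OpenCV 4.12 (cv2) and the standard library are available. Lean on these libraries where they do the work, as an engineer would, in place of code of your own. Each camera call takes 0.05 s, during which the arm holds its last target. There are 200 camera calls.

## Task

Two wooden parts trays are stacked; the lower one, which holds the cabinet hinges, is wanted. Lift the upper tray off by its handle, keeping it level, and set it down gently and wholly on the plywood board; only then slide the lower tray along the bench, without lifting it, into the three-sided wooden bay until it is fully home against the bay's back. Nothing may fall out of either tray, and the other things on the bench stay as they are.

Things in the scene. Friction and masses are not known exactly. Their poses are not given: they have to be found in the camera images.
- upper_handle (a point): Centre of the upper tray's handle: a level brown wooden bar 118 mm long (along the tray's x), 20 mm wide (y) and 24 mm tall, on two posts with a clear gap of 74 mm between them, rising from the tray's middle partition. The point lies 92 mm above the tray's underside; grasp the bar across its 20 mm width from above. z is up.
- upper_tray: Open plywood tray, 150 mm (x) by 120 mm (y), walls 6 mm thick and 50 mm high above its underside, a partition 8 mm thick along x in the middle, top of the handle bar at 104 mm; about 0.35 kg. Origin: centre of its underside; z up. Its bottom panel (132 x 102 mm) sticks out 8 mm below the walls and nests into the mouth of the lower tray with 3 mm of play on each side, so it lifts straight off and its underside starts 52 mm above that of the lower tray.
- lower_tray: Open brown wooden tray, 150 mm (x) by 120 mm (y) by 60 mm high, walls 6 mm, about 0.5 kg, standing on the bench with two hinges in it. Origin: centre of its underside; z up. One long side (its -y side) faces away from the bay, the other (+y) towards it. Slides on the bench when pushed.
- bay: Three-sided bay of pale battens fixed to the bench, 22 mm wide, 30 mm high: a back batten (along x) and two cheeks 174 mm apart inside, 70 mm deep, then splayed lead-ins to about 115 mm from the back. Origin: on the bench, middle of the back batten's inner face; the mouth opens towards -y. The lower tray is fully home with its +y side against the back: its origin is then at y = -60 mm in this frame.
- board: Thin plywood board fixed flat on the bench, 200 mm (x) by 165 mm (y), 9 mm thick: the place for the upper tray, long side along long side. Origin: centre of its underside; z up.
- hinge_1: Steel cabinet hinge 52x94x20 mm lying loose in the lower tray; origin at the centre of its underside.
- hinge_2: A second such hinge in the lower tray; origin at the centre of its underside.
- strip: Dark wooden offcut 35x100x19 mm lying loose in the upper tray's +y compartment; origin at the centre of its underside.
- dowel: Beech dowel 16x110x15 mm lying loose in the upper tray's -y compartment; origin at the centre of its underside.
- glue: Bystander: wood glue bottle 59x58x186 mm standing at the back of the bench; origin at its underside.
- tape: Bystander: pocket tape measure 38x80x66 mm at the right front; origin at its underside.
- sander: Bystander: cork sanding block 61x114x35 mm at the back of the bench; origin at its underside.
Mind the look-alikes: they are no part of the job. There is more than one size of the strip; the job needs the larger.

How it is judged:
By the outcome, as a careful person would: the job done as asked, in the order asked, and still so for the second after the job is handed in, with the robot touching nothing.
It also fails if it takes over 58 s, if anything falls off the work surface, if the arm or the gripper's body presses on something with over 40 N, if the wrist force passes 120 N, or if a joint passes its speed limit or range.

## Working session

There is one attempt and no reset: what is moved stays moved. The work goes in short steps, Python scripts to look and compute and a tool call to move; the robot and the scene stay as the last step left them, time stands still between calls to the robot, and variables do not carry over. Pictures are saved under pics/ and viewed, at most 10 in all, crops included, and the job is handed in when it is done.

Besides the shell and the picture viewer there is one more tool, called as name(argument=value, ...) on one line, values as JSON. arm_command: Moves the arm, as the interface text tells. Its arguments: {"type":"object","properties":{"plan":{"type":"string"},"hand":{"type":"number"},"grip_force":{"type":"number"}},"required":["plan"]}

```bash
mkdir -p pics
cat > h.py <<'E'
import numpy as np, cv2
from bench import r, eyes, ticket
from scipy.spatial.transform import Rotation as R
def cam(n):
    c=eyes.calibration(n); f=200/np.tan(np.radians(c["fov_y"])/2); return c,f
def pose(n,obs=None):
    c,f=cam(n)
    if n!="wrist":
        A=np.array(c["attitude"]); 
        Rm=A if A.shape==(3,3) else R.from_rotvec(A).as_matrix() if A.size==3 else None
        return Rm,np.array(c["origin"])
    T=np.eye(4);T[:3,:3]=R.from_rotvec(obs["orientation"]).as_matrix();T[:3,3]=obs["tcp_pos"]
    T=T@np.array(c["tool_from_camera"]);return T[:3,:3],T[:3,3]
def rays(n,uv):
    c,f=cam(n);K=np.array([[f,0,c["cx"]],[0,f,c["cy"]],[0,0,1.]])
    p=cv2.undistortPoints(np.array(uv,float).reshape(-1,1,2),K,np.array([c["k1"],0,0,0.])).reshape(-1,2)
    return np.c_[p[:,0],-p[:,1],-np.ones(len(p))]
def onplane(n,uv,z,obs=None):
    Rm,o=pose(n,obs);d=rays(n,uv)@Rm.T
    return o+d*((z-o[2])/d[:,2])[:,None]
def cloud(n,depth,obs=None):
    v,u=np.mgrid[0:400,0:640];Rm,o=pose(n,obs)
    d=rays(n,np.c_[u.ravel(),v.ravel()])@Rm.T
    P=o+d*depth.reshape(-1,1);P[depth.ravel()==0]=np.nan
    return P.reshape(400,640,3)
E
python3 - <<'E'
from h import *
print(r.get_obs())
for n in("scene","top","wrist"):
    print(n,eyes.calibration(n))
for n in("scene","top"):
    p,d=eyes.grab_frame(n);cv2.imwrite(f"pics/{n}0.png",p[...,::-1]);np.savez(f"{n}0.npz",p=p,d=d)
E
```

```text
{'clock': 0.0, 'joints': array([ 1.21492137,  0.47780964,  0.02230848,  1.55641668, -0.01146397,
        1.10932238, -0.08313629]), 'qvel': array([-0.00050313, -0.00047433, -0.0009553 , -0.00025267,  0.00175774,
       -0.00013603, -0.00038196]), 'tau': array([ 4.36832543e-04, -5.96453118e+01,  1.60778023e+00, -2.81192797e+01,
        1.24076981e-02,  9.36728407e-03, -1.29799949e-05]), 'tcp_pos': array([ 0.1654028 , -0.65384684,  0.24433339]), 'orientation': array([-3.11573398e+00, -3.88034097e-01,  5.93264095e-04]), 'contact_force': array([ 0.67168282,  0.5377011 , -0.78200021]), 'moment': array([ 0.02732162, -0.01203863, -0.01887662]), 'gripper_force': 0.0, 'grip_width': 0.08516087328595309}
scene {'fov_y': 48.222880158001125, 'cx': 316.5091356836144, 'cy': 199.84103597807982, 'k1': 0.01973308277621332, 'origin': array([-0.19141899,  0.63516432,  0.844852  ]), 'attitude': array([ 0.45721289, -1.06880733, -2.10858592])}
top {'fov_y': 56.00977906213746, 'cx': 315.5609958565303, 'cy': 200.64444894315463, 'k1': 0.02252297369343869, 'origin': array([ 0.44672944, -0.05294917,  1.4557617 ]), 'attitude': array([ 0.05088386, -0.06194263, -1.58252427])}
wrist {'fov_y': 67.90914394087304, 'cx': 323.7689932292562, 'cy': 196.091064799397, 'k1': -0.018946727338161364, 'tool_from_camera': array([[-1.56449290e-03,  9.55233001e-01,  2.95850413e-01,
         7.56806602e-02],
       [ 9.99998360e-01,  1.76441231e-03, -4.08769172e-04,
         5.35949167e-05],
       [-9.12471914e-04,  2.95849288e-01, -9.55234194e-01,
        -1.28374144e-01],
       [ 0.00000000e+00,  0.00000000e+00,  0.00000000e+00,
         1.00000000e+00]])}
```

View pics/top0.png

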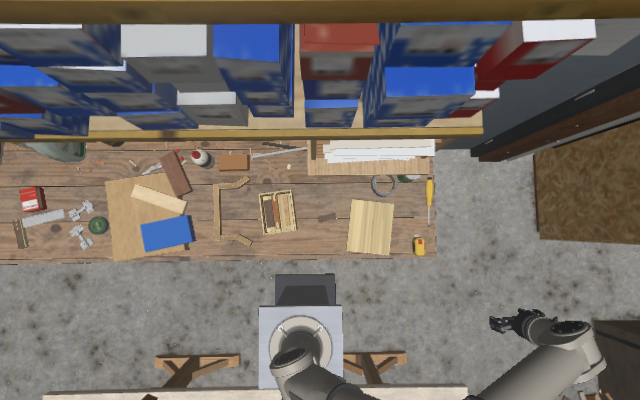

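View pics/scene0.png

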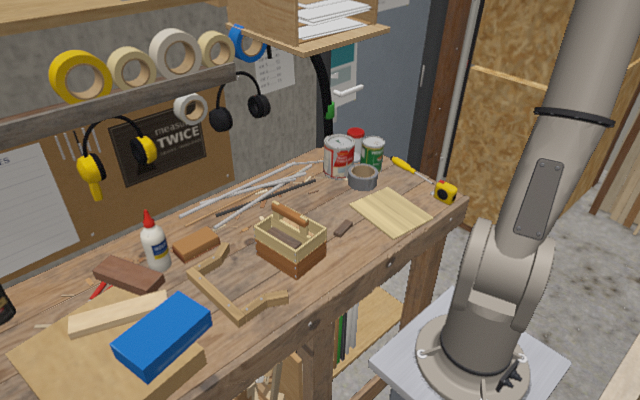

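The top view has the tray stack at about (278,213), the bay to its left around (232,212) with its mouth facing right (world -y), and the board at (370,227). In the scene view the bar handle is at about (290,213). The small offcut look-alike lies on the bench at (343,228).

Run:
```python
from h import *
z=np.load("top0.npz");p,d=z["p"],z["d"]
a=cv2.resize(p[165:265,190:430],None,fx=3.3,fy=3.3,interpolation=cv2.INTER_CUBIC)
z=np.load("scene0.npz");q,d2=z["p"],z["d"]
b=cv2.resize(q[185:335,175:375],None,fx=1.8,fy=1.8,interpolation=cv2.INTER_CUBIC)
c=np.zeros((600,792,3),np.uint8);c[:330]=a;c[330:,:360]=b[:270]
cv2.imwrite("pics/crop1.png",c[...,::-1])
P=cloud("top",d);H=P[...,2]
print("bench z",np.nanmedian(H[235:250,300:340]))
for lo,hi,box in((.13,.17,(185,240,250,310)),(.08,.12,(185,240,250,310)),(.02,.045,(170,250,205,258)),(.004,.016,(190,265,335,400))):
    r0,r1,c0,c1=box;m=np.zeros(H.shape,bool);m[r0:r1,c0:c1]=(H[r0:r1,c0:c1]>lo)&(H[r0:r1,c0:c1]<hi)
    Q=P[m];k=cv2.minAreaRect(Q[:,:2].astype(np.float32)*1000);print(lo,hi,m.sum(),k,np.median(Q[:,2]))
    print(np.round(cv2.boxPoints(k)))
```

```text
bench z -1.3360187784861033e-05
0.13 0.17 201 ((507.3337707519531, 76.83113098144531), (116.45696258544922, 20.618606567382812), 7.0677876472473145) 0.15445583235271765
[[448.  80.]
 [451.  59.]
 [566.  74.]
 [564.  94.]]
0.08 0.12 590 ((506.4639892578125, 76.81797790527344), (149.85003662109375, 120.28328704833984), 6.908761978149414) 0.08931243062682825
[[425. 128.]
 [439.   8.]
 [588.  26.]
 [574. 146.]]
0.02 0.045 744 ((515.6130981445312, 255.00729370117188), (265.7205505371094, 139.09210205078125), 2.0435330867767334) 0.029541290264690545
[[380. 320.]
 [385. 181.]
 [651. 190.]
 [646. 329.]]
0.004 0.016 2229 ((459.1672058105469, -261.24554443359375), (248.412841796875, 261.50189208984375), 89.28423309326172) 0.008726657657641468
[[ 327. -384.]
 [ 588. -387.]
 [ 591. -139.]
 [ 330. -135.]]
```

View pics/crop1.png

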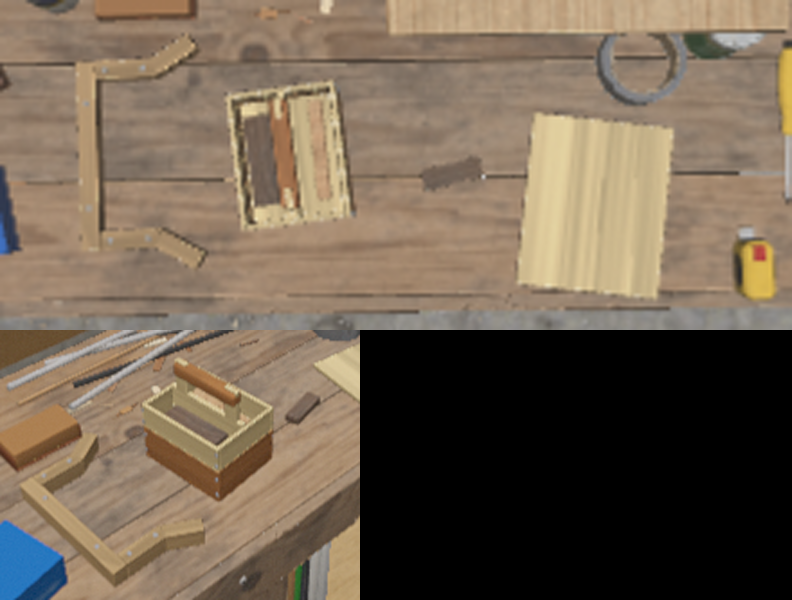

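The crop shows two dark strips: a large one inside the upper tray (crop (262,160)), and a small one loose on the bench (crop (452,173)). The large one fits the description, since it lies in the +y compartment; the small one is the look-alike and stays put. The handle centre and tray outline match the given sizes. Next I'll isolate the board and the bay.

Run:
```python
from h import *
z=np.load("top0.npz");p,d=z["p"],z["d"];P=cloud("top",d);H=np.nan_to_num(P[...,2],nan=-1)
def comp(lo,hi,box):
    r0,r1,c0,c1=box;m=np.zeros(H.shape,np.uint8);m[r0:r1,c0:c1]=(H[r0:r1,c0:c1]>lo)&(H[r0:r1,c0:c1]<hi)
    n,L,S,_=cv2.connectedComponentsWithStats(m);i=1+np.argmax(S[1:,4]);return P[L==i]
Q=comp(.005,.013,(190,265,335,400));k=cv2.minAreaRect(Q[:,:2].astype(np.float32)*1000);print("board",k,np.round(cv2.boxPoints(k)),Q[:,2].mean(),len(Q))
Q=comp(.022,.04,(170,250,205,258))[:,:2]*1000
print("bay ext",Q.min(0),Q.max(0))
# back batten: points with max y; inner edge per x bin
B=Q[(Q[:,0]>440)&(Q[:,0]<600)]
xs=[];lo=[];hi=[]
for x in np.arange(440,600,8):
    s=B[(B[:,0]>=x)&(B[:,0]<x+8)]
    if len(s): xs.append(x+4);lo.append(s[:,1].min());hi.append(s[:,1].max())
print(np.round(np.c_[xs,lo,hi]).tolist()); print("lines",np.polyfit(xs,lo,1),np.polyfit(xs,hi,1),np.mean(lo),np.mean(hi))
for y in range(180,330,10):
    s=Q[(Q[:,1]>=y)&(Q[:,1]<y+10)]
    a=s[s[:,0]<515];b=s[s[:,0]>515]
    print(y+5,np.round([a[:,0].min(),a[:,0].max()]) if len(a) else '',np.round([b[:,0].min(),b[:,0].max()]) if len(b) else '')
# obstacles heights
for n,(r0,r1,c0,c1) in dict(lookalike=(205,225,315,340),shelf=(135,178,305,436)).items():
    print(n,np.nanmax(P[r0:r1,c0:c1,2]),np.nanmin(P[r0:r1,c0:c1].reshape(-1,3),0))
```

```text
board ((450.4630432128906, -270.18157958984375), (174.74948120117188, 205.00711059570312), 83.23381042480469) [[ 338. -345.]
 [ 542. -369.]
 [ 563. -195.]
 [ 359. -171.]] 0.008933048184460652 1779
bay ext [384.78797251 181.28358614] [650.50311146 326.38813399]
[[444.0, 299.0, 321.0], [452.0, 299.0, 322.0], [460.0, 300.0, 321.0], [468.0, 299.0, 321.0], [476.0, 300.0, 322.0], [484.0, 302.0, 321.0], [492.0, 301.0, 321.0], [500.0, 300.0, 322.0], [508.0, 302.0, 321.0], [516.0, 301.0, 322.0], [524.0, 302.0, 322.0], [532.0, 300.0, 321.0], [540.0, 302.0, 320.0], [548.0, 302.0, 322.0], [556.0, 303.0, 325.0], [564.0, 303.0, 326.0], [572.0, 304.0, 325.0], [580.0, 304.0, 326.0], [588.0, 304.0, 325.0], [596.0, 304.0, 326.0]]
lines [3.42930495e-02 2.83708444e+02] [3.33302442e-02 3.05250673e+02] 301.5408295057593 322.58240020463074
185 [385. 404.] [635. 635.]
195 [385. 408.] [627. 647.]
205 [389. 415.] [620. 651.]
215 [396. 419.] [616. 643.]
225 [400. 423.] [608. 636.]
235 [404. 427.] [602. 628.]
245 [408. 427.] [601. 620.]
255 [408. 427.] [601. 620.]
265 [408. 427.] [601. 621.]
275 [405. 424.] [601. 621.]
285 [405. 424.] [601. 621.]
295 [405. 473.] [601. 621.]
305 [405. 514.] [518. 621.]
315 [405. 514.] [518. 617.]
325 [435. 515.] [519. 617.]
lookalike 0.0203115388365378 [ 0.45964247 -0.19680898 -0.62801684]
shelf 0.8374258222772056 [ 0.57922291 -0.83297471 -0.92008027]
```

```bash
cat >> h.py <<'E'
def go(x,y,z,deg,o=None):
    "tool-axis shift, to be made after turning, that brings TCP to x,y,z with tool x at world angle deg"
    o=o or r.get_obs();M=R.from_rotvec(o["orientation"]).as_matrix();phi=np.degrees(np.arctan2(M[1,0],M[0,0]))
    a=np.radians(deg);ex=np.array([np.cos(a),np.sin(a),0]);ey=np.array([np.sin(a),-np.cos(a),0])
    D=np.array([x,y,z])-o["tcp_pos"]
    print("t",round(o["clock"],2),"phi",phi.round(2),"yaw",(phi-deg).round(2),"shift",np.round([D@ex,D@ey,-D[2]],4),"tilt",np.degrees(np.arccos(-M[2,2])).round(2),"j",np.round(o["joints"],2))
E
python3 - <<'E'
from h import *
P=np.concatenate([cloud(n,np.load(n+"0.npz")["d"]).reshape(-1,3) for n in("top","scene")])
m=(P[:,2]>.2)&(P[:,0]>.3)&(P[:,0]<.9)&(np.abs(P[:,1])<.5)
for z in np.arange(.2,1.4,.1):
    s=P[m&(P[:,2]>z)&(P[:,2]<z+.1)]
    if len(s):print(round(z,1),len(s),"minx",s[:,0].min().round(3),"y",s[:,1].min().round(2),s[:,1].max().round(2))
go(.48,-.35,.25,7)
E
```

```text
0.2 8249 minx 0.804 y -0.43 0.5
0.3 7242 minx 0.802 y -0.43 0.5
0.4 10404 minx 0.576 y -0.35 0.5
0.5 13415 minx 0.576 y -0.35 0.5
0.6 6107 minx 0.594 y -0.34 0.5
0.7 73 minx 0.619 y -0.34 -0.05
0.8 12933 minx 0.596 y -0.34 0.48
0.9 11975 minx 0.596 y -0.32 0.4
1.0 23003 minx 0.597 y -0.32 0.32
1.1 22995 minx 0.598 y -0.32 0.23
1.2 5679 minx 0.598 y -0.28 0.16
t 0.1 phi 14.2 yaw 7.2 shift [ 0.3493 -0.2633 -0.0056] tilt 0.1 j [ 1.21  0.48  0.02  1.56 -0.01  1.11 -0.08]
```

arm_command(plan="0 0 0 7.2; .02 -.015 0 0; .035 -.0265 0 0; .035 -.0265 0 0; .035 -.0265 0 0; .035 -.0265 0 0; .035 -.0265 0 0; .035 -.0265 0 0; .035 -.0265 0 0; .035 -.0265 0 0; .03 -.023 0 0; .0195 -.0135 0 0", hand=-1)

```text
clock: 1.6
tcp_pos: [0.4823, -0.3463, 0.2452]
orientation: [-3.134, -0.202, -0.001]
contact_force: [-0.1, 0.4, 0.7]
grip_width: 0.0855
gripper_force: 0.0
```

arm_command(plan="0 -.02 0 0; 0 -.04 .005 0; 0 -.045 .01 0; 0 -.045 .01 0; 0 -.045 .01 0; .002 -.045 0 0; .015 -.04 0 0; .018 -.04 0 0; .018 -.04 0 0; .015 -.035 0 0; .0084 -.0198 0 0; 0 0 0 0; 0 0 0 0")

```text
clock: 3.22
tcp_pos: [0.5047, 0.0695, 0.2101]
orientation: [3.135, 0.191, -0.001]
contact_force: [-0.5, -0.0, -0.7]
grip_width: 0.0854
gripper_force: 0.0
```

Run:
```python
from h import *
o=r.get_obs();p,d=eyes.grab_frame("wrist");np.savez("w1.npz",p=p,d=d);cv2.imwrite("pics/w1.png",p[...,::-1])
P=cloud("wrist",d,o);H=P[...,2]
for lo,hi in((.148,.165),(.09,.11)):
    m=((H>lo)&(H<hi)&(abs(P[...,0]-.507)<.1)&(abs(P[...,1]-.077)<.1)).astype(np.uint8)
    n,L,S,_=cv2.connectedComponentsWithStats(m);Q=P[m>0] if lo<.1 else P[L==1+np.argmax(S[1:,4])]
    k=cv2.minAreaRect(Q[:,:2].astype(np.float32)*1000);print(k,np.median(Q[:,2]),len(Q))
go(.507,.0768,.136,7,o)
```

```text
((506.1667785644531, 76.21991729736328), (116.86011505126953, 20.064640045166016), 6.7225494384765625) 0.15539307042147715 4794
((505.7052307128906, 76.177001953125), (149.69017028808594, 120.51263427734375), 6.723824501037598) 0.10143317280564146 5629
t 3.23 phi 6.98 yaw -0.02 shift [ 0.0032 -0.0069  0.0741] tilt 0.08 j [ 0.04  0.27 -0.35  1.96  0.12  0.93 -1.82]
```

arm_command(plan=".0027 -.0066 0 .2; 0 0 .02 0; 0 0 .025 0; 0 0 .02 0; 0 0 .009 0; 0 0 0 0")

```text
clock: 4.03
tcp_pos: [0.5074, 0.0775, 0.136]
orientation: [3.136, 0.186, -0.001]
contact_force: [0.2, 0.1, 0.5]
grip_width: 0.0853
gripper_force: 0.0
```

arm_command(plan="0 0 0 0; 0 0 0 0; 0 0 0 0; 0 0 0 0; 0 0 0 0; 0 0 0 0; 0 0 0 0; 0 0 0 0", hand=1, grip_force=50)

```text
clock: 5.03
tcp_pos: [0.5078, 0.0771, 0.1365]
orientation: [3.136, 0.185, 0.001]
contact_force: [0.1, -5.4, 5.2]
grip_width: 0.0195
gripper_force: 51.7
```

arm_command(plan="0 0 -.003 0; 0 0 -.005 0; 0 0 -.006 0; 0 0 -.008 0; 0 0 -.01 0; 0 0 -.01 0; 0 0 -.008 0; 0 0 -.004 0; 0 0 0 0; 0 0 0 0")

```text
clock: 6.28
tcp_pos: [0.5073, 0.0775, 0.19]
orientation: [3.136, 0.186, -0.001]
contact_force: [0.4, 0.1, -4.8]
grip_width: 0.0194
gripper_force: 50.3
```

Run:
```python
from h import *
o=r.get_obs();print(o["contact_force"],o["grip_width"],o["tcp_pos"])
go(.4505,-.2702,.09+.094,-6.75,o)
fr=[]
for n in("scene","top"):
    p,d=eyes.grab_frame(n);np.savez(n+"1.npz",p=p,d=d)
    fr.append(cv2.resize(p[150:300,170:450] if n=="scene" else p[160:265,190:400],(560,300)))
cv2.imwrite("pics/lift.png",np.vstack(fr)[...,::-1])
P=cloud("top",d);H=np.nan_to_num(P[...,2],nan=-1)
m=(H>.12)&(H<.16)&(abs(P[...,0]-.507)<.1)&(abs(P[...,1]-.077)<.09)
print(cv2.minAreaRect(P[m][:,:2].astype(np.float32)*1000),m.sum())
```

```text
[ 0.40399695  0.13771698 -4.82390785] 0.019355538801597603 [0.50726931 0.0775314  0.18996501]
t 6.28 phi 6.8 yaw 13.55 shift [-0.0155  0.352   0.006 ] tilt 0.04 j [ 0.02  0.3  -0.35  1.97  0.13  0.89 -1.85]
((510.5420837402344, 40.67112350463867), (148.28079223632812, 45.61906051635742), 6.668403625488281) 240
```

View pics/lift.png

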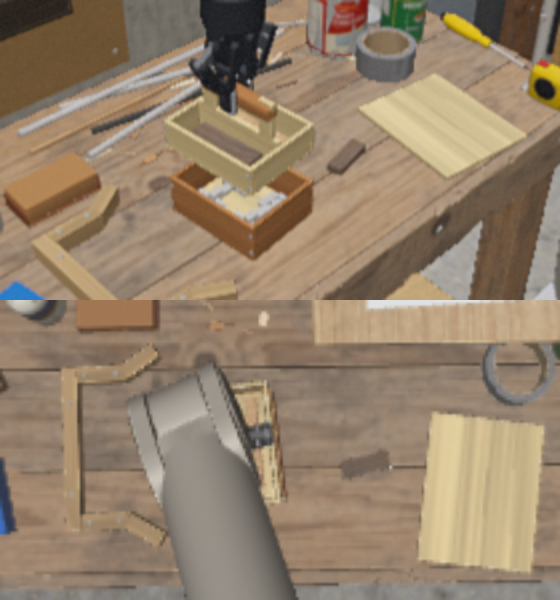

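The scene half shows the upper tray hanging level with the strip inside, at about (240,140). The lower tray stays put with its hinges at (242,195). Now I'll carry it to the board.

arm_command(plan="0 0 0 1.5; 0 0 0 3; 0 0 0 3.55; 0 0 0 3.5; 0 0 0 2; -.008 .01 0 0; -.01 .02 0 0; -.01 .03 0 0; -.002 .035 0 0; 0 .04 0 0; 0 .04 0 0; 0 .04 0 0; 0 .04 0 0; 0 .035 0 0; .004 .03 0 0; .006 .018 0 0; .0045 .01 0 0; 0 .004 0 0; 0 0 0 0; 0 0 0 0")

```text
clock: 8.88
tcp_pos: [0.4508, -0.2691, 0.1903]
orientation: [-3.136, 0.183, 0.0]
contact_force: [-0.4, -0.1, -6.0]
grip_width: 0.0194
gripper_force: 50.4
```

Run:
```python
from h import *
o=r.get_obs();print(o["contact_force"],o["grip_width"],o["tcp_pos"])
go(.4505,-.2702,.103,-6.75,o)
p,d=eyes.grab_frame("wrist");np.savez("w2.npz",p=p,d=d);cv2.imwrite("pics/w2.png",p[...,::-1])
```

```text
[-0.3736686  -0.10084621 -6.01279169] 0.019396884911981802 [ 0.4508383  -0.26911819  0.19025633]
t 8.88 phi -6.67 yaw 0.08 shift [-0.0002  0.0011  0.0873] tilt 0.03 j [ 0.51  0.3  -0.11  1.96  0.04  0.88 -1.31]
```

View pics/w2.png

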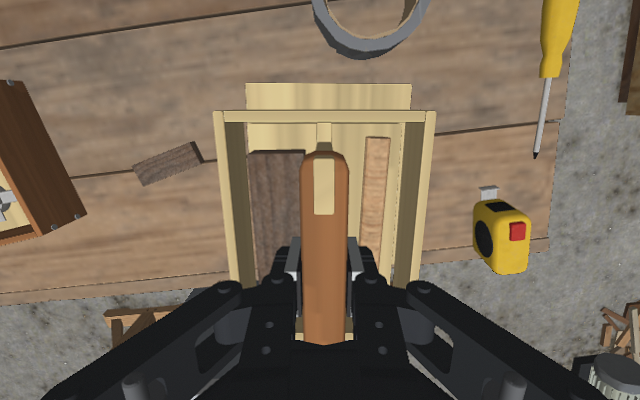

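The wrist view shows the tray, with strip and dowel inside, centred over the board: the far edge of the board spans u 246–411 and the tray spans u 213–436. Next I lower it.

arm_command(plan="0 .001 .006 0; 0 0 .012 0; 0 0 .015 0; 0 0 .015 0; 0 0 .013 0; 0 0 .01 0; 0 0 .008 0; 0 0 .006 0; 0 0 .003 0; 0 0 .002 0; 0 0 .001 0; 0 0 .001 0; 0 0 0 0; 0 0 0 0")

```text
clock: 10.68
tcp_pos: [0.4507, -0.2712, 0.0984]
orientation: [3.136, -0.185, 0.0]
contact_force: [0.1, -0.3, -4.8]
grip_width: 0.0191
gripper_force: 50.4
```

arm_command(plan="0 0 .0015 0; 0 0 .001 0; 0 0 .001 0; 0 0 .001 0; 0 0 0 0")

```text
clock: 11.3
tcp_pos: [0.4506, -0.2711, 0.0938]
orientation: [3.136, -0.185, -0.0]
contact_force: [-0.6, -0.5, -5.2]
grip_width: 0.0194
gripper_force: 50.4
```

arm_command(plan="0 0 .0008 0; 0 0 .0006 0; 0 0 0 0")

```text
clock: 11.68
tcp_pos: [0.4506, -0.2714, 0.0935]
orientation: [3.136, -0.186, 0.0]
contact_force: [-2.8, 1.1, 7.3]
grip_width: 0.0193
gripper_force: 52.3
```

arm_command(plan="0 0 0 0; 0 0 0 0; 0 0 0 0; 0 0 0 0; 0 0 0 0; 0 0 0 0", hand=-1)

```text
clock: 12.42
tcp_pos: [0.4506, -0.2711, 0.0924]
orientation: [-3.136, 0.185, 0.0]
contact_force: [0.6, 0.6, 0.1]
grip_width: 0.0853
gripper_force: 0.0
```

arm_command(plan="0 0 -.015 0; 0 0 -.03 0; 0 0 -.03 0; 0 0 -.015 0; 0 0 0 0; 0 0 0 0")

```text
clock: 13.18
tcp_pos: [0.4501, -0.2708, 0.1816]
orientation: [-3.136, 0.185, 0.002]
contact_force: [0.5, 0.7, 0.6]
grip_width: 0.0852
gripper_force: 0.0
```

Run:
```python
from h import *
o=r.get_obs();p,d=eyes.grab_frame("wrist");np.savez("w3.npz",p=p,d=d)
P=cloud("wrist",d,o);H=P[...,2]
m=(H>.053)&(H<.066)&(abs(P[...,0]-.45)<.11)&(abs(P[...,1]+.27)<.1)
print("tray rim",cv2.minAreaRect(P[m][:,:2].astype(np.float32)*1000),np.median(H[m]),m.sum())
for s in(-1,1):
    q=m&(s*(P[...,1]+.27)>.045);print(H[q].mean())
p,d=eyes.grab_frame("top");np.savez("top2.npz",p=p,d=d);P=cloud("top",d);H=np.nan_to_num(P[...,2],nan=-1)
m=(H>.05)&(H<.07)&(abs(P[...,0]-.5065)<.1)&(abs(P[...,1]-.0765)<.08)
print("lower rim",cv2.minAreaRect(P[m][:,:2].astype(np.float32)*1000),np.median(H[m]),m.sum())
go(.5065,-.03,.19,-83,o);go(.5065,-.03,.19,97,o)
```

```text
tray rim ((447.9686279296875, -270.97637939453125), (120.50874328613281, 149.66390991210938), 83.15849304199219) 0.05866415710075423 4228
0.05838807272464882
0.05819236078590996
lower rim ((506.2892761230469, 76.53180694580078), (150.0960693359375, 120.10704040527344), 7.163990497589111) 0.05981694326412157 245
t 13.18 phi -6.75 yaw 76.25 shift [-0.2321 -0.0854 -0.0084] tilt 0.08 j [ 0.51  0.31 -0.11  1.97  0.04  0.86 -1.31]
t 13.18 phi -6.75 yaw -103.75 shift [ 0.2321  0.0854 -0.0084] tilt 0.08 j [ 0.51  0.31 -0.11  1.97  0.04  0.86 -1.31]
```

The upper tray sits flat on the board: its rim is at z 58–59 mm and its centre is within 3 mm of the board's. Now I turn the open gripper so both fingers face the lower tray's -y side.

arm_command(plan="0 0 0 -10.4; 0 0 0 -10.4; 0 0 0 -10.4; 0 0 0 -10.4; 0 0 0 -10.4; 0 0 0 -10.4; 0 0 0 -10.4; 0 0 0 -10.4; 0 0 0 -10.4; 0 0 0 -10.2; .015 .006 0 0; .035 .014 0 0; .045 .018 0 0; .045 .018 0 0; .045 .018 0 0; .035 .014 0 0; .02 .007 0 0; .008 .003 0 0; 0 0 0 0; 0 0 0 0")

```text
clock: 15.78
tcp_pos: [0.5172, -0.0141, 0.1822]
orientation: [-2.084, -2.351, 0.001]
contact_force: [0.5, 0.1, 0.6]
grip_width: 0.0856
gripper_force: 0.0
```

Run:
```python
from h import *
o=r.get_obs();go(.517,-.013,.03,97,o)
p,d=eyes.grab_frame("wrist");np.savez("w4.npz",p=p,d=d)
P=cloud("wrist",d,o);H=P[...,2]
m=(H>.052)&(H<.066)&(abs(P[...,0]-.51)<.11)&(abs(P[...,1]-.077)<.09)
print(cv2.minAreaRect(P[m][:,:2].astype(np.float32)*1000),np.median(H[m]),m.sum())
```

```text
t 15.78 phi 96.91 yaw -0.09 shift [ 0.0011 -0.      0.1522] tilt 0.05 j [ 0.37  0.35 -0.56  1.96  0.23  0.9  -0.19]
((506.03131103515625, 75.29438781738281), (150.81088256835938, 119.8495864868164), 6.7352070808410645) 0.05935768877781372 6319
```

arm_command(plan="0 0 .02 0; 0 0 .035 0; 0 0 .035 0; 0 0 .03 0; 0 0 .02 0; 0 0 .012 0; 0 0 0 0; .006 0 0 0; .005 0 0 0; .002 0 0 0; .002 0 0 0; .002 0 0 0; .002 0 0 0; 0 0 0 0")

```text
clock: 17.58
tcp_pos: [0.5152, 0.0058, 0.0304]
orientation: [2.081, 2.354, -0.0]
contact_force: [0.2, 0.1, 0.4]
grip_width: 0.0852
gripper_force: 0.1
```

arm_command(plan=".003 0 0 0; .004 0 0 0; .006 .0008 0 .5; .008 .001 0 .5; .008 .001 0 .5; .008 .001 0 .5; .008 .001 0 .5; .008 .001 0 .5; .008 .0008 0 .5; .008 .0008 0 .5; .007 .0006 0 .5; .005 .0004 0 .5; .003 0 0 0; 0 0 0 0; 0 0 0 0")

```text
clock: 19.45
tcp_pos: [0.516, 0.0909, 0.0303]
orientation: [-2.18, -2.261, -0.001]
contact_force: [-0.1, -0.5, -0.6]
grip_width: 0.0852
gripper_force: 0.6
```

```bash
cat > look.py <<'E'
from h import *
o=r.get_obs();print(o["tcp_pos"],o["contact_force"])
p,d=eyes.grab_frame("wrist");np.savez("w5.npz",p=p,d=d);cv2.imwrite("pics/w5.png",p[...,::-1])
t=o["tcp_pos"]
for n,dd,ob in(("wrist",d,o),("top",None,None)):
    if dd is None:
        p,dd=eyes.grab_frame("top");np.savez("top3.npz",p=p,d=dd)
    P=cloud(n,dd,ob);H=np.nan_to_num(P[...,2],nan=-1);yr=t[1]+.011+.06
    m=((H>.05)&(H<.066)&(abs(P[...,0]-.51)<.1)&(abs(P[...,1]-yr)<.068)).astype(np.uint8)
    if m.sum()>5: print(n,cv2.minAreaRect(P[m>0][:,:2].astype(np.float32)*1000),m.sum(),"maxy",P[m>0][:,1].max())
go(.517,.170,.03,92,o)
E
python3 look.py
```

```text
[0.51599032 0.09089255 0.03030863] [-0.12206674 -0.52997104 -0.58483903]
wrist ((512.817138671875, 145.45057678222656), (152.07186889648438, 106.36190795898438), 2.069399833679199) 28417 maxy 0.20109303083398022
top ((512.98583984375, 186.33822631835938), (151.11856079101562, 74.20794677734375), 4.694103240966797) 143 maxy 0.22208502997653073
t 19.45 phi 92.08 yaw 0.08 shift [0.079  0.0038 0.0003] tilt 0.04 j [ 0.04  0.58 -0.42  2.04  0.41  0.6  -0.62]
```

Run:
```python
from h import *
d=np.load("w5.npz")["d"];o=r.get_obs();P=cloud("wrist",d,o);H=np.nan_to_num(P[...,2],nan=-1)
for n,P in(("wrist",P),("top",cloud("top",np.load("top3.npz")["d"]))):
    H=np.nan_to_num(P[...,2],nan=-1)
    m=((H>.053)&(H<.066)&(abs(P[...,0]-.51)<.1)&(P[...,1]>.13)&(P[...,1]<.26));Q=P[m]
    xs=np.arange(.45,.575,.005);e=[Q[abs(Q[:,0]-x)<.004][:,1] for x in xs];k=[i for i,a in enumerate(e) if len(a)]
    f=np.polyfit(xs[k],[e[i].max() for i in k],1);print(n,"far yaw",np.degrees(np.arctan(f[0])),"y@.513",np.polyval(f,.513),"x",Q[:,0].min(),Q[:,0].max())
```

```text
Traceback (most recent call last):
TypeError: expected non-empty vector for x
```

View pics/w5.png

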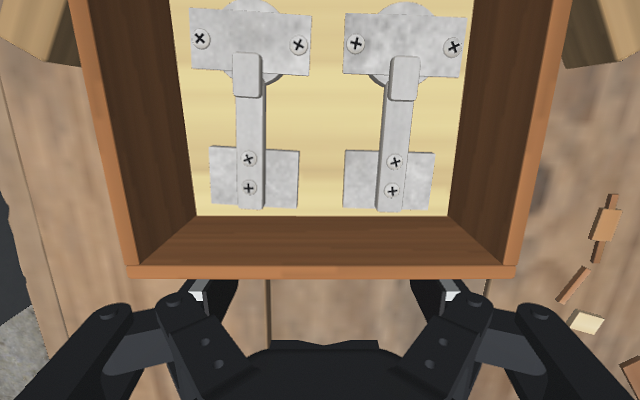

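Run:
```python
from h import *
o=r.get_obs()
for n,d in(("wrist",np.load("w5.npz")["d"]),("top",np.load("top3.npz")["d"])):
    P=cloud(n,d,o).reshape(-1,3);Q=P[(P[:,2]>.05)&(P[:,2]<.066)&(abs(P[:,0]-.51)<.1)&(P[:,1]>.05)&(P[:,1]<.26)]
    print(n,len(Q),np.nanpercentile(Q,[0,5,50,95,100],axis=0).round(3).tolist())
```

```text
wrist 29153 [[0.436, 0.078, 0.05], [0.44, 0.1, 0.051], [0.513, 0.131, 0.059], [0.586, 0.192, 0.061], [0.59, 0.201, 0.066]]
top 143 [[0.438, 0.143, 0.05], [0.438, 0.158, 0.052], [0.508, 0.215, 0.059], [0.586, 0.221, 0.063], [0.587, 0.222, 0.065]]
```

The wrist view shows the lower tray square against both fingers (near rim at row 270, u 127–515), both hinges inside, and the bay's lead-ins clear on either side at (35,30) and (605,30). The bay back is about 79 mm further on.

arm_command(plan=".004 .0002 0 0; .007 .0003 0 0; .008 .0003 0 0; .008 .0003 0 0; .008 .0003 0 0; .008 .0003 0 0; .008 .0003 0 0; .007 0 0 0; .005 0 0 0; .004 0 0 0; .003 0 0 0; .002 0 0 0; 0 0 0 0")

```text
clock: 21.18
tcp_pos: [0.5157, 0.1627, 0.0304]
orientation: [-2.181, -2.261, -0.001]
contact_force: [0.0, -1.5, -1.6]
grip_width: 0.0855
gripper_force: 0.7
```

arm_command(plan=".001 0 0 0; .001 0 0 0; .001 0 0 0; .001 0 0 0; 0 0 0 0")

```text
clock: 21.8
tcp_pos: [0.5157, 0.1666, 0.0304]
orientation: [-2.181, -2.261, -0.001]
contact_force: [0.7, -2.9, -0.4]
grip_width: 0.0859
gripper_force: 1.5
```

arm_command(plan=".001 0 0 0; .001 0 0 0; .001 0 0 0; 0 0 0 0")

```text
clock: 22.3
tcp_pos: [0.5155, 0.1696, 0.0304]
orientation: [-2.181, -2.261, -0.0]
contact_force: [0.9, -3.4, 0.5]
grip_width: 0.0852
gripper_force: 1.8
```

Run:
```python
from h import *
o=r.get_obs();print(o["tcp_pos"],o["contact_force"])
```

```text
[0.51551675 0.16957193 0.03042421] [ 0.86230386 -3.35474985  0.48544199]
```

arm_command(plan=".001 0 0 0; .001 0 0 0; 0 0 0 0")

```text
clock: 22.68
tcp_pos: [0.5155, 0.1707, 0.0304]
orientation: [2.181, 2.26, -0.001]
contact_force: [0.8, -6.2, 2.2]
grip_width: 0.0852
gripper_force: 3.0
```

arm_command(plan=".001 0 0 0; .001 0 0 0; 0 0 0 0")

```text
clock: 23.05
tcp_pos: [0.5154, 0.1707, 0.0304]
orientation: [2.181, 2.258, -0.005]
contact_force: [-0.3, -10.6, 5.4]
grip_width: 0.0857
gripper_force: 5.4
```

arm_command(plan=".001 0 0 0; .001 0 0 0; 0 0 0 0; 0 0 0 0")

```text
clock: 23.55
tcp_pos: [0.5154, 0.1707, 0.0304]
orientation: [2.18, 2.256, -0.009]
contact_force: [0.8, -15.5, 8.7]
grip_width: 0.0853
gripper_force: 7.8
```

Run:
```python
from h import *
p,d=eyes.grab_frame("top");np.savez("top4.npz",p=p,d=d);a=p[160:265,190:400]
q,d=eyes.grab_frame("scene");b=q[170:320,160:440]
cv2.imwrite("pics/home.png",np.vstack([cv2.resize(a,(560,280)),cv2.resize(b,(560,300))])[...,::-1])
```

```text
(no output)
```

View pics/home.png

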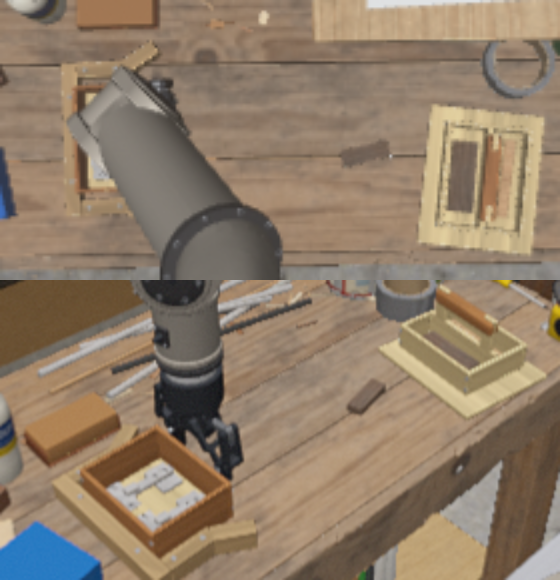

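The tray is against the back batten (scene half, (150,490)) with both hinges in it. The upper tray sits wholly on the board at (460,350). I back off and check.

arm_command(plan="-.002 0 0 0; -.003 0 0 0; -.005 0 0 0; -.015 0 0 0; -.015 0 0 0; 0 0 -.02 0; 0 0 -.04 0; 0 0 -.04 0; 0 0 -.03 0; -.03 0 0 0; -.04 0 0 0; -.04 0 0 0; -.04 0 0 0; -.03 0 0 0; 0 0 0 0; 0 0 0 0")

```text
clock: 25.65
tcp_pos: [0.5229, -0.0443, 0.1604]
orientation: [-2.181, -2.26, -0.001]
contact_force: [-0.6, 0.4, 0.7]
grip_width: 0.0856
gripper_force: 0.0
```

Run:
```python
from h import *
o=r.get_obs();print(o["clock"],o["tcp_pos"],o["contact_force"])
p,d=eyes.grab_frame("top");P=cloud("top",d);H=np.nan_to_num(P[...,2],nan=-1)
for x,y,zz in((.515,.241,.06),(.449,-.271,.059)):
    m=(abs(H-zz)<.007)&(abs(P[...,0]-x)<.1)&(abs(P[...,1]-y)<.085)
    print(cv2.minAreaRect(P[m][:,:2].astype(np.float32)*1000),m.sum())
p0=np.load("top0.npz")["d"];print("lookalike",P[205:225,315:340,2].max())
q,_=eyes.grab_frame("scene");cv2.imwrite("pics/end.png",np.vstack([cv2.resize(p[160:265,190:440],(640,269)),cv2.resize(q[170:320,160:440],(600,321))[:, :600] if 0 else cv2.resize(q[170:320,160:460],(640,320))])[...,::-1])
```

```text
25.65 [ 0.52289836 -0.04433647  0.16040542] [-0.58401705  0.38970446  0.73260857]
((512.5394287109375, 241.5538330078125), (149.7105712890625, 120.4224624633789), 2.3123743534088135) 246
((449.50933837890625, -270.32244873046875), (121.42557525634766, 149.7891387939453), 83.42353820800781) 263
lookalike nan
```

View pics/end.png

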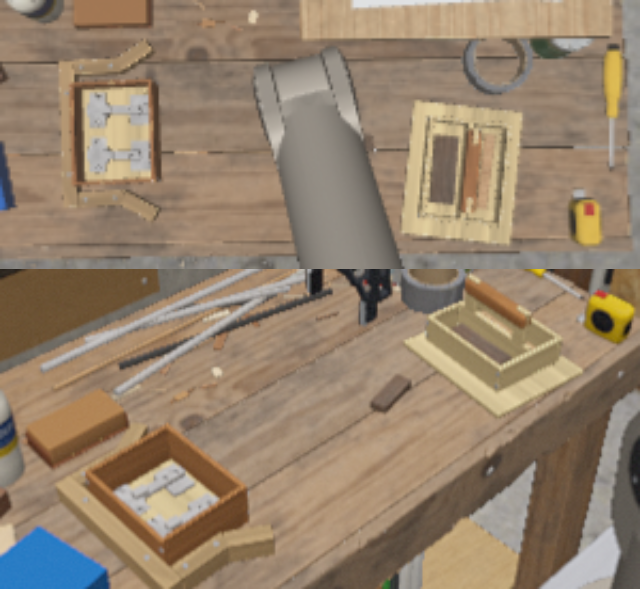

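The lower tray is home: measured at y 241.5 mm against 241 expected, at the bay's yaw, with both hinges in it. The upper tray is on the board with its contents, nothing else has moved, and the arm is clear.

```bash
python3 -c "
from bench import ticket
print(ticket.hand_in())"
```

```text
the job is handed in; nothing more can be done
None
```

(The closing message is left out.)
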